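# Load the touch mixer and hold its head pressed

### The job

Load the mixer's spring-mounted head: stand the stout bottle in the wide well and the slim vial in the narrow well, both upright, fully down and let go, while the head is still up. Then, with the gripper, press the knob in the middle of the head down about 10 mm, so that the pointer stands between the two ribs of the gauge on the mixer's front, and finish the program while still holding the knob pressed there. Leave the other things on the bench where they are.

Things in the scene. Friction and masses are not known exactly. Their poses are not given: they have to be found in the camera images.
- bottle_mid (a point): Centre, half-way up, of the stout bottle with a dark screw cap and a label: 50 mm diameter, 85 mm tall, standing upright on the bench at the start (150 g, may vary). The straight 50 mm body reaches to about 55 mm above its foot; cap 35 mm diameter, top 20 mm. z axis = its own axis, up. It belongs in the wide well. (A like bottle out of reach at the far left, behind the centrifuge, is not it.)
- vial_mid (a point): Centre, half-way up, of the slim glass vial with a white cap: 28 mm diameter, 95 mm tall, cap 24 mm diameter and 16 mm high, standing upright on the bench at the start (60 g, may vary). z axis = its own axis, up. It belongs in the narrow well.
- bottle_foot (a point): Centre of the bottle's underside, 42.5 mm below bottle_mid along its axis.
- vial_foot (a point): Centre of the vial's underside, 47.5 mm below vial_mid along its axis.
- bottle: The stout bottle; origin at the centre of its underside, z up along its axis.
- vial: The slim vial; origin at the centre of its underside, z up along its axis.
- mixer: The mixer: white housing 105 x 200 x 40 mm fixed to the bench; origin under its centre, on the bench; x to its back, y along its length; yaw varies. The aluminium head above it is 80 (x) x 180 (y) x 34 mm, its top 100 mm above the bench while up. The gauge with two ribs is a 34 mm wide, 95 mm high upright at the middle of the front (-x); the head's dark pointer starts above the upper rib.
- wide_well (a point): Centre of the floor of the wide round well in the head: 54 mm diameter, 24 mm deep (mouth 24 mm above this point, with a 2 mm chamfer), 50 mm to the mixer's +y side of the knob. Axes as the mixer's. Moves with the head.
- narrow_well (a point): Centre of the floor of the narrow round well in the head: 32 mm diameter, 24 mm deep (mouth 24 mm above this point, with a 2 mm chamfer), 46 mm to the mixer's -y side of the knob. Axes as the mixer's. Moves with the head.
- knob_top (a point): Centre of the flat top of the press knob: black mushroom knob, 40 mm diameter, 16 mm high, on a 16 mm post in the middle of the head, its top 75 mm above the head's top face (175 mm above the bench while up). Moves with the head.
- press_knob: The press knob; it can turn a little on its post, otherwise moves with the head; origin at the centre of its underside, 16 mm below knob_top.
- head (a joint): How far the head is pressed down against its spring, m: 0 = up (start), 0.020 = on its stop. Loaded, it stays at 0 by itself; with both samples in it, it starts to move at about 6 N and takes about 13 N at 0.010 (0.7 N more per mm). It springs back when let go. The pointer is between the ribs from 0.006 to 0.014.
- beaker: Bystander: small empty beaker, 48 mm diameter, 60 mm tall. Leave it.
- tips: Bystander: pipette tip box, 90 x 122 x 61 mm. Leave it.
- tube: Bystander: conical tube with screw cap, 34 mm diameter, 112 mm long, lying. Leave it.
- dish: Bystander: flat round dish, 88 mm diameter, 15 mm high. Leave it.
- tape_roll: Bystander: roll of tape lying flat, 62 mm diameter, 20 mm high. Leave it.
Mind the look-alikes: they are no part of the job. Leave any green or yellow look-alike of the vial alone.

How it is judged:
By the outcome, as a careful person would: the job done as asked, in the order asked, and still so for the second after the job is handed in, while the arm keeps its last pose, push and grip.
It also fails if it takes over 61 s, if anything falls off the work surface, if the arm or the gripper's body presses on something with over 40 N, if the wrist force passes 120 N, or if a joint passes its speed limit or range.

### The arm

A 7-joint arm with a two-finger parallel gripper is mounted at the origin on a cart in front of the work surface, level with it; the furniture and walls round the work are solid. World frame = base frame: x ahead of the robot, y to its left, z up, the work surface at z = 0. Lengths are in m, angles in rad, forces in N, time in s.
With the tool pointing down it reaches from about 0.35 to 0.9 m from the base axis. Payload 19.9 kg.
Tool frame: the origin (TCP) lies at the very end of the fingers, on their centre line; the grasp point (between the pads) lies 19 mm behind it (tcp_to_grasp is the z of the grasp point in the tool frame, in m); z points along the fingers, y is the line along which they close (so a half turn about z gives the same grasp; the last joint's range is limited). The gripper opens to 85 mm and grips with 20 to 120 N. Pads are 22 mm wide; open, the fingers measure 114 mm over their backs; the gripper's body (76 mm by 85 mm) begins 54 mm behind the grasp point. The pads swing forward as they close: fully open they stand 13 mm farther back than shut.
Start: joints at [-0.042, 0.417, -0.01, 1.614, 0.005, 1.111, -0.053], TCP at [0.625, 0, 0.231] pointing down, gripper open.
Joint ranges: [-2.81, 2.81], [-0.39, 2.02], [-1.27, 1.25], [0.06, 2.57], [-1.19, 4.33], [0.19, 2], [-2.82, 2.82]. Speed limits (rad/s): [1.89, 1.89, 2.39, 2.39, 3.01, 3.01, 3.01].

### API

Orientations are given as a unit quaternion [w, x, y, z].
In Python, from plant import * gives the robot as it stands. The module is installed in compiled form; this text tells all that it offers.
- The arm moves only by the tool send_rows, never from a script. Its argument "motion" is a list of rows, each a list of 3 entries, a list of its own where there are three numbers: the turn, a rotation vector about the world's x, y, z in rad, then the shift along the world's x, y, z in mm, then the closure, from 0 (fully open) to 1 (shut). In form: [[[ax, ay, az], [x, y, z], fingers], ...]. A call has 1 to 8 rows; each row shifts and turns the commanded pose from where the row before left it; what a row does not reach is not made up. A row lasts 1/12 s, in which the tool goes at most 41.7 mm and 7.16 degrees, less where a joint would pass 70% of its speed; a pose out of reach is approached as far as the arm can. A call is refused whole if a number of a shift passes 41.7 or a number of a turn 0.125, either way. A call with a gripper value outside its range is refused whole. The fingers move at their own pace and stop on an object; "force" is the grip in N (left out, the last holds). Time passes only in rows, so rows that do not move let the fingers close. It gives the time, the measured TCP pose, the force and the opening at its end, in the units of the state.
- get_obs(): the state, without advancing time (a new reading comes with each control period).
- read_camera(name): name is "scene" or "side" or "wrist"; returns (picture, depth): 400x640x3 uint8, blue, green, red; 400x640 float32, m along the optical axis (not along the pixel's ray), 0 where there is no reading.
- camera_info(name): a dict with "camera_matrix" (3x3 intrinsics, pixels), "extrinsics" (4x4, takes a point from world to camera coordinates). Camera axes: x right, y down, z forward; pixel columns grow to the right and rows downward; lengths in m; the calibration is good to about 2 mm. A picture is of the moment at which its call begins: read the wrist's pose just before it. camera_info takes no time and is no camera call; for the wrist camera it gives the pose at the moment of the call.
- job_done(): hands the job in, once; it reports no verdict.
The state is a dict: "time": time; "qpos": joint angles; "qd": joint speeds; "joint_efforts": joint torques, N m; "ee_pos": TCP position; "ee_rot": TCP orientation; "ft_force": force on the tool from outside, world axes, zero at the start; "ft_torque": the same for the moment, N m; "width": opening from 0.0 (shut) to 1.0 (fully open).
Only numpy, scipy, OpenCV 4.12 (cv2) and the standard library are available. Lean on these libraries where they do the work, as an engineer would, in place of code of your own. Each camera call takes 0.05 s, during which the arm holds its last target. There are 200 camera calls.

## Working session

There is one attempt and no reset: what is moved stays moved. The work goes in short steps, Python scripts to look and compute and a tool call to move; the robot and the scene stay as the last step left them, time stands still between calls to the robot, and variables do not carry over. Pictures are saved under pics/ and viewed, on a budget of 10 in all, crops included, one or two more only if the job needs it, and the job is handed in when it is done.

Besides the shell and the picture viewer there is one more tool, called after "Emit:" as a command line: name --argument value ..., lists and objects as JSON in quotes. send_rows: Moves the arm, as the interface text tells. Its arguments: {"type":"object","properties":{"motion":{"type":"array","items":{"type":"array"}},"force":{"type":"number"}},"required":["motion"]}

```bash
mkdir -p pics; cat > h.py <<'E'
from plant import *
import numpy as np, cv2
def grab(n):
    i=camera_info(n); p,d=read_camera(n); return p,d,np.array(i["camera_matrix"]),np.array(i["extrinsics"])
def cloud(d,K,E):
    v,u=np.mgrid[:d.shape[0],:d.shape[1]]
    c=np.stack([(u-K[0,2])/K[0,0]*d,(v-K[1,2])/K[1,1]*d,d],-1)
    w=(c-E[:3,3])@E[:3,:3]; w[d<=0]=np.nan; return w
E
python3 - <<'E'
from h import *
o=get_obs();print(o)
for n in ("scene","side"):
    p,d,K,E=grab(n); cv2.imwrite(f"pics/{n}0.png",p); np.savez(f"{n}0.npz",p=p,d=d,K=K,E=E)
    print(n,-E[:3,:3].T@E[:3,3],E[2,:3],K[0,0])
E
```

```text
{'time': 0.0, 'qpos': array([-0.04154354,  0.41800713, -0.01032513,  1.61420896,  0.0047129 ,
        1.11069072, -0.05302085]), 'qd': array([-0.00078424, -0.00228499,  0.00121718, -0.00048302,  0.00015724,
        0.0002909 ,  0.00088223]), 'joint_efforts': array([ 3.43503270e-04, -8.64444852e+01,  6.79280274e-01, -4.34903777e+01,
        1.92400004e-02,  7.37222959e-03,  1.31192037e-04]), 'ee_pos': array([6.24634125e-01, 2.52517923e-05, 2.30624854e-01]), 'ee_rot': array([-4.20569906e-04,  7.07086464e-01,  7.07126804e-01, -4.89247968e-04]), 'ft_force': array([-0.31678232, -0.53320583, -0.1389335 ]), 'ft_torque': array([-0.0125953 ,  0.01486576,  0.00537831]), 'width': 1.000938914302462}
scene [-0.19026402  0.92890764  0.73074183] [ 0.56592436 -0.68682808 -0.45606667] 509.30222874096046
side [ 0.51684727 -1.09778553  0.77153493] [ 0.03423683  0.86069388 -0.50797036] 480.4758838537506
```

View pics/scene0.png

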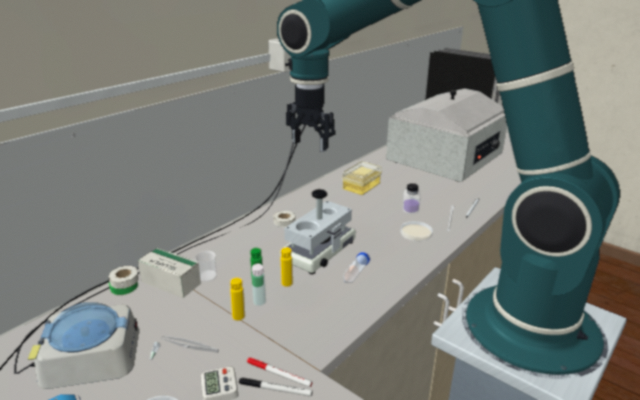

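View pics/side0.png

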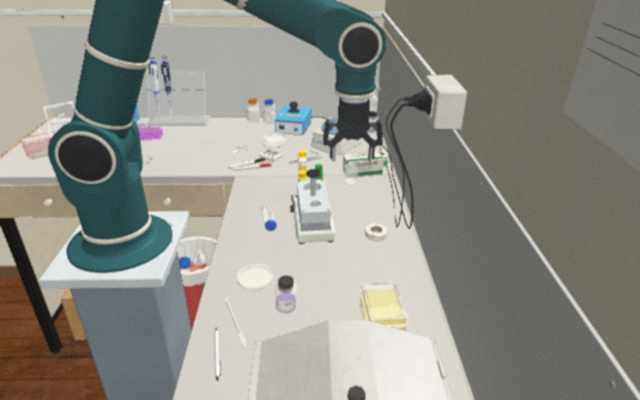

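Scene: purple-label bottle with a dark cap at (411,198), which is (286,293) in side. Vial candidates are the clear one with a white cap at (259,285), a green one at (257,262), and yellow ones at (237,300) and (286,267). The clear, white-capped one fits the description, so I'll confirm it in a crop and measure.

```bash
python3 - <<'E'
from h import *
a=np.load("scene0.npz"); b=np.load("side0.npz")
A=cv2.resize(a["p"][170:330,215:375],(480,480),interpolation=cv2.INTER_CUBIC)
B=cv2.resize(b["p"][140:250,260:370],(320,320),interpolation=cv2.INTER_CUBIC)
C=cv2.resize(b["p"][260:340,240:330],(320,160),interpolation=cv2.INTER_CUBIC)
cv2.imwrite("pics/crop1.png",np.hstack([A,np.vstack([B,C])]))
for n,f in (("scene",a),("side",b)):
    w=cloud(f["d"],f["K"],f["E"]); 
    m=(w[...,2]>.012)&(w[...,2]<.2)&(w[...,0]>.3)&(w[...,0]<.95)&(abs(w[...,1])<.55)
    k,l,s,c=cv2.connectedComponentsWithStats(m.astype(np.uint8))
    for i in range(1,k):
        if s[i,4]<40: continue
        q=w[l==i]; print(n,s[i],np.nanmin(q,0).round(3),np.nanmax(q,0).round(3))
    np.save(n+"w.npy",w)
    # knob top & head top
    for lo,hi in ((.168,.182),(.094,.106)):
        m=(w[...,2]>lo)&(w[...,2]<hi)&(w[...,0]>.4)&(w[...,0]<.85)&(abs(w[...,1])<.3)
        q=w[m]; print(lo,len(q),q.mean(0).round(4),q.min(0).round(3),q.max(0).round(3), cv2.minAreaRect((q[:,:2]*1000).astype(np.float32)))
E
```

```text
scene [   68   103   302   192 20757] [ 0.633 -0.55   0.012] [0.833 0.55  0.2  ]
scene [ 386  112   85   70 4183] [ 0.423 -0.55   0.012] [ 0.729 -0.518  0.2  ]
scene [342 161  40  31 885] [ 0.63  -0.38   0.012] [ 0.724 -0.251  0.069]
scene [403 183  18  29 432] [ 0.437 -0.29   0.012] [ 0.486 -0.243  0.089]
scene [ 274  189   82   95 4097] [ 0.458 -0.025  0.012] [0.738 0.245 0.179]
scene [401 221  32  18 440] [ 0.34  -0.213  0.012] [ 0.425 -0.121  0.02 ]
scene [250 247  16  55 656] [0.482 0.264 0.012] [0.562 0.334 0.099]
scene [344 252  26  31 407] [0.374 0.042 0.012] [0.421 0.152 0.037]
scene [230 277  15  41 496] [0.48  0.367 0.012] [0.507 0.398 0.099]
scene [248 357  31  15 111] [0.316 0.44  0.012] [0.382 0.463 0.018]
scene [202 366  36  31 722] [0.335 0.495 0.012] [0.417 0.55  0.022]
scene [239 377  34  10 119] [0.301 0.474 0.012] [0.356 0.509 0.018]
0.168 795 [0.7775 0.0705 0.1749] [ 0.508 -0.259  0.168] [0.83  0.3   0.182] ((668.8215942382812, 20.629119873046875), (558.8499145507812, 322.08380126953125), 89.8655014038086)
0.094 1721 [0.6228 0.0819 0.1001] [ 0.474 -0.275  0.094] 
[... 706 characters left out ...]
0.339 -0.215  0.012] [ 0.426 -0.127  0.02 ]
side [275 275  22  39 699] [ 0.439 -0.303  0.012] [ 0.487 -0.255  0.088]
side [ 360  282   48   50 1728] [ 0.631 -0.377  0.013] [ 0.721 -0.255  0.066]
side [408 332  29  15  94] [ 0.675 -0.55   0.168] [ 0.725 -0.53   0.2  ]
side [254 334  32  16 116] [ 0.427 -0.55   0.169] [ 0.477 -0.531  0.2  ]
0.168 428 [ 0.7557 -0.0354  0.1747] [ 0.509 -0.299  0.168] [0.824 0.292 0.182] ((666.7791137695312, -3.326690673828125), (591.1898803710938, 314.8119812011719), 89.91907501220703)
0.094 1070 [0.5963 0.0348 0.0995] [ 0.475 -0.3    0.094] [0.824 0.287 0.106] ((649.5484619140625, -6.548187255859375), (348.8135681152344, 587.0758056640625), 0.10346118360757828)
```

View pics/crop1.png

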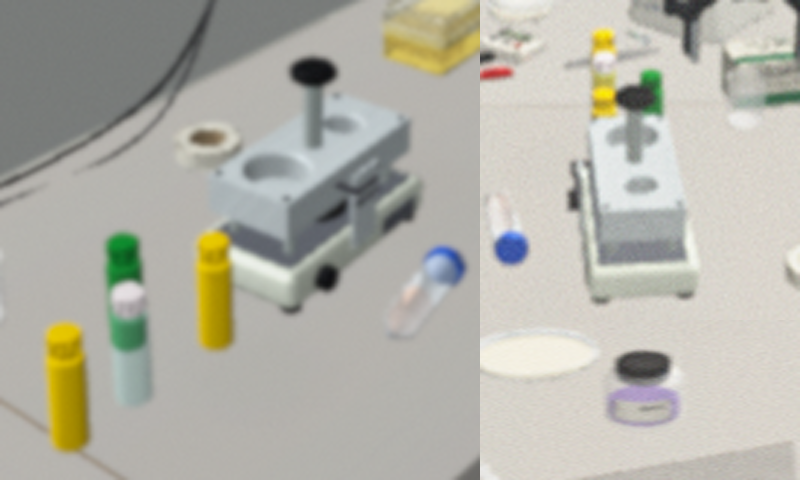

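The crop confirms it: the clear vial with a white cap stands in front of the green one, between two yellow ones. The bottle has a dark cap and a purple label. Now for precise centres.

```bash
python3 - <<'E'
from h import *
from scipy.optimize import least_squares
W={n:np.load(n+"w.npy") for n in("scene","side")}
P={n:np.load(n+"0.npz")["p"] for n in("scene","side")}
def circ(q,r):
    return least_squares(lambda c:np.hypot(q[:,0]-c[0],q[:,1]-c[1])-r,q[:,:2].mean(0)+[.0,.0],loss="soft_l1",f_scale=.002).x
def sel(w,x0,x1,y0,y1,lo,hi): 
    return w[(w[...,2]>lo)&(w[...,2]<hi)&(w[...,0]>x0)&(w[...,0]<x1)&(w[...,1]>y0)&(w[...,1]<y1)]
for n,w in W.items():
    q=sel(w,.42,.51,-.33,-.22,.08,.095); print(n,"bottle captop",len(q),((q.min(0)+q.max(0))/2).round(4),(q.max(0)-q.min(0)).round(3))
    q=sel(w,.42,.51,-.33,-.22,.01,.05); print("  body",circ(q,.025).round(4))
    for z in((.09,.105),):
        q=sel(w,.42,.62,.15,.42,*z)
        from scipy.cluster.hierarchy import fcluster,linkage
        l=fcluster(linkage(q[:,:2]),.008,'distance')
        for i in set(l):
            g=q[l==i]
            if len(g)>8: print("  top",len(g),((g.min(0)+g.max(0))/2).round(4),(g.max(0)-g.min(0)).round(3))
    q=sel(w,.48,.64,.02,.16,.168,.182); c=q.mean(0); print("  knobtop",len(q),c.round(4),((q.min(0)+q.max(0))/2).round(4),(q.max(0)-q.min(0)).round(3))
    q=sel(w,.42,.66,-.06,.25,.095,.105)
    q=q[abs(q[:,2]-np.median(q[:,2]))<.003]
    print("  head",len(q),cv2.minAreaRect((q[:,:2]*1000).astype(np.float32)),np.median(q[:,2]))
    q=sel(w,.42,.66,-.06,.25,.072,.08); g=q-q.mean(0); print("  wellfloor",len(q))
    for y0,y1,r in((.09,.25,.027),(-.06,.07,.016)):
        f=q[(q[:,1]>y0)&(q[:,1]<y1)]; print(len(f),f.mean(0).round(4) if len(f) else 0)
E
```

```text
scene bottle captop 71 [ 0.4642 -0.271   0.0847] [0.033 0.039 0.009]
  body [ 0.4648 -0.2733]
  top 212 [0.521  0.16   0.0973] [0.081 0.02  0.014]
  top 71 [0.4975 0.2297 0.0948] [0.024 0.026 0.008]
  top 72 [0.5485 0.2764 0.0943] [0.025 0.022 0.009]
  top 96 [0.4941 0.3817 0.0945] [0.025 0.024 0.009]
  top 79 [0.496  0.3189 0.094 ] [0.025 0.026 0.008]
  knobtop 120 [0.5243 0.0802 0.1745] [0.5259 0.0784 0.1738] [0.036 0.037 0.011]
  head 858 ((520.5271606445312, 111.32420349121094), (95.94966125488281, 257.2138366699219), 4.398942470550537) 0.10117849860675779
  wellfloor 271
213 [0.5118 0.1566 0.0763]
40 [0.4893 0.0233 0.0754]
side bottle captop 143 [ 0.4644 -0.2737  0.0841] [0.033 0.036 0.007]
  body [ 0.4631 -0.2724]
  top 34 [0.4999 0.1574 0.0967] [0.036 0.015 0.011]
  top 27 [0.5501 0.1617 0.0965] [0.024 0.022 0.012]
  top 26 [0.4962 0.2258 0.0934] [0.019 0.021 0.007]
  top 34 [0.5481 0.2717 0.0939] [0.022 0.032 0.008]
  top 27 [0.4949 0.3778 0.0946] [0.02  0.029 0.008]
  top 29 [0.497  0.3168 0.0945] [0.023 0.029 0.008]
  knobtop 93 [0.5274 0.0693 0.1733] [0.5273 0.0729 0.1727] [0.036 0.042 0.009]
  head 703 ((525.966552734375, 107.04644775390625), (80.4759292602539, 250.09329223632812), 4.4672160148620605) 0.09967188600265646
  wellfloor 125
46 [0.5037 0.1795 0.0763]
79 [ 0.5264 -0.0051  0.0761]
```

Emit:
send_rows --motion '[[[0, 0, 0], [-12, 16, 22], 0], [[0, 0, 0], [-12, 16, 22], 0], [[0, 0, 0], [-12, 16, 22], 0], [[0, 0, 0], [-12, 16, 22], 0], [[0, 0, 0], [-12, 16, 22], 0], [[0, 0, 0], [-12, 16, 22], 0], [[0, 0, 0], [0, 0, 0], 0], [[0, 0, 0], [0, 0, 0], 0]]'

```text
time: 0.77
ee_pos: [0.5529, 0.0968, 0.3642]
ee_rot: [0.0, 0.707, 0.708, 0.001]
ft_force: [0.4, -1.0, -1.3]
width: 1.003
```

```bash
python3 - <<'E'
from h import *
o=get_obs();print(o["time"],o["ee_pos"])
p,d,K,E=grab("wrist"); cv2.imwrite("pics/w1.png",p); np.savez("w1.npz",p=p,d=d,K=K,E=E)
print(-E[:3,:3].T@E[:3,3],E[:3,:3].round(3),K[0,0],(d>0).mean())
E
```

```text
0.7667 [0.55288551 0.09682847 0.36418249]
[0.55325549 0.17308332 0.50723193] [[ 1.     0.001  0.003]
 [ 0.001 -0.954  0.299]
 [ 0.003 -0.299 -0.954]] 348.72481668477093 0.9962109375
```

View pics/w1.png

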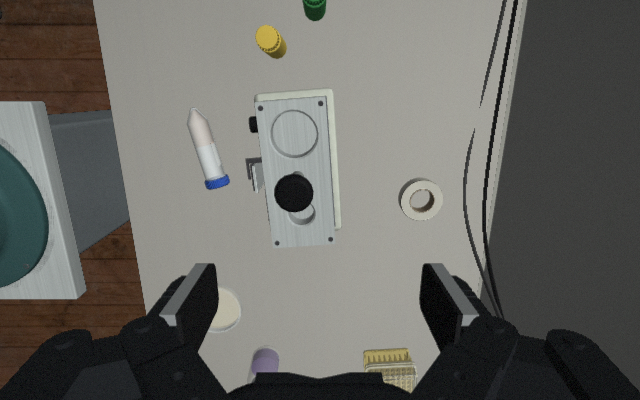

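Wrist view: wide well at (295,133), knob at (294,193), narrow well at (302,212), gauge at (253,175), and mixer yaw only a few degrees. Measuring from this view.

```bash
python3 - <<'E'
from h import *
f=np.load("w1.npz"); w=cloud(f["d"],f["K"],f["E"])
def sel(lo,hi,x0=.44,x1=.62,y0=-.06,y1=.2):
    return (w[...,2]>lo)&(w[...,2]<hi)&(w[...,0]>x0)&(w[...,0]<x1)&(w[...,1]>y0)&(w[...,1]<y1)
m=sel(.092,.108); print(np.median(w[m][:,2]))
k,l,s,c=cv2.connectedComponentsWithStats(m.astype(np.uint8)); i=1+np.argmax(s[1:,4])
r=cv2.minAreaRect((w[l==i][:,:2]*1000).astype(np.float32)); print("head",r)
# trimmed extents
(cx,cy),_,_=r; 
q=w[l==i][:,:2]
best=None
for a in np.radians(np.arange(-8,8,.1)):
    R=np.array([[np.cos(a),np.sin(a)],[-np.sin(a),np.cos(a)]]); u=q@R.T
    lo,hi=np.percentile(u,.7,0),np.percentile(u,99.3,0); A=np.prod(hi-lo)
    if best is None or A<best[0]: best=(A,a,hi-lo,R.T@((lo+hi)/2))
print("yaw",np.degrees(best[1]),best[2],best[3])
q=w[sel(.168,.182)]; print("knob",cv2.minEnclosingCircle((q[:,:2]*1000).astype(np.float32)),q.mean(0))
m=sel(.07,.084); k,l,s,c=cv2.connectedComponentsWithStats(m.astype(np.uint8))
for i in range(1,k):
    if s[i,4]>60: q=w[l==i]; print("fl",s[i],cv2.minEnclosingCircle((q[:,:2]*1000).astype(np.float32)),np.median(q[:,2]))
# hole of wide well rim via contour of head mask
m=(sel(.096,.106)).astype(np.uint8); cs,h=cv2.findContours(m,cv2.RETR_CCOMP,cv2.CHAIN_APPROX_NONE)
for c in cs:
    if len(c)>40:
        pts=np.array([w[y,x] for x,y in c[:,0]]); print(len(c),cv2.minEnclosingCircle((pts[:,:2]*1000).astype(np.float32)),cv2.fitEllipse((pts[:,:2]*1000).astype(np.float32)))
E
```

```text
0.10034175310558274
head ((528.5859375, 75.0799560546875), (80.12480926513672, 180.48960876464844), 4.516972064971924)
yaw 4.299999999999957 [0.07919769 0.17823602] [0.52861586 0.07555424]
knob ((528.685546875, 75.43289184570312), 19.928285598754883) [0.5289372  0.07703138 0.17450037]
fl [ 272  111   45   45 1568] ((524.6337890625, 124.8472900390625), 27.017911911010742) 0.07646232896521638
fl [250 163  11  26  64] ((475.20306396484375, 71.8333511352539), 16.332157135009766) 0.07808721040388764
fl [290 204  24  17 216] ((532.4085693359375, 24.21851921081543), 14.889853477478027) 0.07656411092154444
424 ((528.5630493164062, 75.34844207763672), 98.04867553710938) ((528.6161499023438, 76.06639862060547), (89.48577880859375, 225.73825073242188), 4.583306789398193)
136 ((530.7177734375, 48.29539108276367), 35.35902786254883) ((525.6826171875, 49.53152084350586), (46.967445373535156, 70.26818084716797), 16.65900993347168)
135 ((524.8123168945312, 125.44315338134766), 27.883628845214844) ((524.8937377929688, 125.4300308227539), (54.421390533447266, 54.555625915527344), 117.6734619140625)
```

Emit:
send_rows --motion '[[[0, 0, 0.013], [-9, 30, -6], 0], [[0, 0, 0.013], [-9, 30, -6], 0], [[0, 0, 0.013], [-9, 30, -6], 0], [[0, 0, 0.013], [-9, 30, -6], 0], [[0, 0, 0.013], [-9, 30, -6], 0], [[0, 0, 0.013], [-9, 30, -6], 0], [[0, 0, 0], [0, 0, 0], 0], [[0, 0, 0], [0, 0, 0], 0]]'

```text
time: 1.48
ee_pos: [0.4985, 0.2765, 0.3254]
ee_rot: [-0.001, 0.678, 0.735, -0.001]
ft_force: [0.4, -1.3, -1.0]
width: 1.0
```

```bash
cat >> h.py <<'E'
def tops(name,lo,hi,x0,x1,y0,y1,mn=30):
    p,d,K,E=grab(name); w=cloud(d,K,E)
    m=(w[...,2]>lo)&(w[...,2]<hi)&(w[...,0]>x0)&(w[...,0]<x1)&(w[...,1]>y0)&(w[...,1]<y1)
    k,l,s,c=cv2.connectedComponentsWithStats(m.astype(np.uint8))
    for i in range(1,k):
        if s[i,4]>mn:
            q=w[l==i]; (cx,cy),r=cv2.minEnclosingCircle((q[:,:2]*1000).astype(np.float32))
            print(s[i],round(cx,1),round(cy,1),"r",round(r,1),"z",np.median(q[:,2]).round(4),"bgr",p[l==i].mean(0).round())
    return p
E
python3 - <<'E'
from h import *
o=get_obs();print(o["ee_pos"],o["ee_rot"])
p=tops("wrist",.088,.105,.42,.6,.2,.42)
E
```

```text
[0.49848907 0.27652692 0.3254406 ] [-5.63714290e-04  6.78339731e-01  7.34746971e-01 -1.33420965e-03]
[311  48  25  27 514] 495.1 381.0 r 12.7 z 0.0955 bgr [ 74. 165. 187.]
[309 113  24  25 438] 497.0 318.6 r 12.7 z 0.0953 bgr [182. 184. 189.]
[352 157  24  24 412] 548.6 275.0 r 13.0 z 0.0952 bgr [ 61. 112.  50.]
[303 194  23  22 387] 497.3 229.5 r 12.7 z 0.0953 bgr [ 71. 160. 182.]
```

Emit:
send_rows --motion '[[[0, 0, 0], [-1, 21, -10], 0], [[0, 0, 0], [-0.5, 21, -20], 0], [[0, 0, 0], [0, 0, -38], 0], [[0, 0, 0], [0, 0, -40], 0], [[0, 0, 0], [0, 0, -40], 0], [[0, 0, 0], [0, 0, -40], 0], [[0, 0, 0], [0, 0, -40], 0], [[0, 0, 0], [0, 0, -30], 0]]'

```text
time: 2.2
ee_pos: [0.4975, 0.3153, 0.0658]
ee_rot: [0.0, 0.68, 0.733, -0.001]
ft_force: [1.0, -0.1, -0.6]
width: 0.998
```

Emit:
send_rows --motion '[[[0, 0, 0], [0, 0, -10], 0], [[0, 0, 0], [0, 0, -9], 0], [[0, 0, 0], [0, 0, 0], 0]]'

```text
time: 2.45
ee_pos: [0.4979, 0.3171, 0.0497]
ee_rot: [0.0, 0.679, 0.734, -0.001]
ft_force: [0.0, -0.4, 0.8]
width: 0.999
```

Emit:
send_rows --motion '[[[0, 0, 0], [-1, 1.5, -2], 0.3], [[0, 0, 0], [0, 0, 0], 0.6], [[0, 0, 0], [0, 0, 0], 0.8], [[0, 0, 0], [0, 0, 0], 1], [[0, 0, 0], [0, 0, 0], 1], [[0, 0, 0], [0, 0, 0], 1], [[0, 0, 0], [0, 0, 0], 1], [[0, 0, 0], [0, 0, 0], 1]]' --force 30

```text
time: 3.12
ee_pos: [0.4968, 0.3198, 0.0491]
ee_rot: [0.0, 0.679, 0.734, 0.001]
ft_force: [-2.1, -0.6, 8.6]
width: 0.315
```

Emit:
send_rows --motion '[[[0, 0, 0], [0, 0, 15], 1], [[0, 0, 0], [0, 0, 30], 1], [[0, 0, 0], [0, 0, 40], 1], [[0, 0, 0], [0, 0, 40], 1], [[0, 0, 0], [0, 0, 40], 1], [[0, 0, 0], [0, 0, 40], 1], [[0, 0, 0], [0, 0, 0], 1], [[0, 0, 0], [0, 0, 0], 1]]'

```text
time: 3.78
ee_pos: [0.4972, 0.32, 0.256]
ee_rot: [0.001, 0.679, 0.734, 0.002]
ft_force: [0.6, 0.4, -1.8]
width: 0.315
```

```bash
python3 - <<'E'
from h import *
o=get_obs();print(o["ee_pos"],o["ft_force"],o["width"])
f=np.array(o["ee_pos"])
p,d,K,E=grab("wrist"); w=cloud(d,K,E)
cv2.imwrite("pics/w2.png",p)
for n in("scene","side"):
    p,d,K,E=grab(n); w=cloud(d,K,E); t=f
    m=(abs(w[...,0]-t[0])<.02)&(abs(w[...,1]-t[1])<.03)&(w[...,2]<t[2]+.01)&(w[...,2]>t[2]-.1); q=w[m]
    print(n,len(q),q.min(0).round(3),q.max(0).round(3))
    for lo in (.045,.03,.015):
        g=q[abs(q[:,2]-(t[2]-lo))<.008]; print(lo,len(g),g.mean(0).round(4) if len(g) else '')
E
```

```text
[0.49722736 0.31999896 0.25598894] [ 0.60636334  0.38140128 -1.75135965] 0.31518151973325015
scene 356 [0.477 0.308 0.206] [0.516 0.334 0.266]
0.045 70 [0.4902 0.3248 0.2131]
0.03 97 [0.4898 0.3251 0.2259]
0.015 96 [0.4901 0.325  0.2409]
side 185 [0.479 0.299 0.203] [0.516 0.321 0.266]
0.045 41 [0.4969 0.3079 0.2116]
0.03 41 [0.4974 0.3076 0.2268]
0.015 45 [0.4974 0.308  0.241 ]
```

Emit:
send_rows --motion '[[[0, 0, 0], [3, -20, 0], 1], [[0, 0, 0], [5, -38, 0], 1], [[0, 0, 0], [5, -41, 0], 1], [[0, 0, 0], [5, -41, 0], 1], [[0, 0, 0], [5, -41, 0], 1], [[0, 0, 0], [5, -41, 0], 1], [[0, 0, 0], [4, -38, 0], 1], [[0, 0, 0], [3, -25, 0], 1]]'

```text
time: 4.6
ee_pos: [0.5309, 0.0303, 0.2522]
ee_rot: [-0.0, 0.68, 0.733, -0.001]
ft_force: [0.7, -0.4, 0.0]
width: 0.316
```

Emit:
send_rows --motion '[[[0, 0, 0], [0, -4, 0], 1], [[0, 0, 0], [0, 0, 0], 1], [[0, 0, 0], [0, 0, 0], 1], [[0, 0, 0], [0, 0, 0], 1]]'

```text
time: 4.93
ee_pos: [0.5312, 0.032, 0.2528]
ee_rot: [-0.0, 0.678, 0.735, -0.0]
ft_force: [0.2, 0.9, -0.7]
width: 0.317
```

```bash
python3 - <<'E'
from h import *
o=get_obs();print(o["ee_pos"],o["ee_rot"],o["ft_force"],o["width"])
t=np.array(o["ee_pos"])
for n in("scene","side"):
    p,d,K,E=grab(n); w=cloud(d,K,E)
    m=(abs(w[...,0]-t[0])<.02)&(abs(w[...,1]-t[1])<.022)&(w[...,2]<t[2])&(w[...,2]>.19); q=w[m]
    print(n,len(q),q.min(0).round(4),q.max(0).round(4))
    m=(abs(w[...,0]-.53)<.05)&(abs(w[...,1]-.07)<.05)&(w[...,2]>.17)&(w[...,2]<.18); q=w[m]
    print("knob",len(q),((q.min(0)+q.max(0))/2).round(4))
E
```

```text
[0.53119558 0.0319905  0.25275104] [-4.61089257e-04  6.78310885e-01  7.34774846e-01 -2.37128852e-04] [ 0.18072212  0.94719473 -0.6563244 ] 0.3171168802719011
scene 188 [0.517  0.0232 0.206 ] [0.5405 0.0468 0.2526]
knob 107 [0.5266 0.0774 0.1745]
side 185 [0.5177 0.0139 0.2033] [0.5439 0.0301 0.2527]
knob 66 [0.5273 0.0691 0.1739]
```

Emit:
send_rows --motion '[[[0, 0, 0], [1, -1, -20], 1], [[0, 0, 0], [0, 0, -30], 1], [[0, 0, 0], [0, 0, -30], 1], [[0, 0, 0], [0, 0, -14], 1], [[0, 0, 0], [0, 0, -6], 1], [[0, 0, 0], [0, 0, -6], 1], [[0, 0, 0], [0, 0, 0], 1]]'

```text
time: 5.62
ee_pos: [0.5325, 0.0299, 0.147]
ee_rot: [-0.0, 0.679, 0.734, -0.0]
ft_force: [-0.4, 0.0, -0.3]
width: 0.319
```

Emit:
send_rows --motion '[[[0, 0, 0], [0, 0.7, -4], 1], [[0, 0, 0], [0, 0, -4], 1], [[0, 0, 0], [0, 0, -4], 1], [[0, 0, 0], [0, 0, 0], 1]]'

```text
time: 5.95
ee_pos: [0.5323, 0.0302, 0.1348]
ee_rot: [-0.0, 0.679, 0.734, -0.0]
ft_force: [0.1, -0.1, -1.1]
width: 0.321
```

Emit:
send_rows --motion '[[[0, 0, 0], [0, 0, -4], 1], [[0, 0, 0], [0, 0, -3], 1], [[0, 0, 0], [0, 0, -1], 1], [[0, 0, 0], [0, 0, 0], 1]]'

```text
time: 6.28
ee_pos: [0.5323, 0.0301, 0.127]
ee_rot: [-0.0, 0.679, 0.734, -0.0]
ft_force: [0.5, -0.7, -0.8]
width: 0.317
```

Emit:
send_rows --motion '[[[0, 0, 0], [0, 0, -1], 1], [[0, 0, 0], [0, 0, -1], 1], [[0, 0, 0], [0, 0, 0], 1], [[0, 0, 0], [0, 0, 0], 1]]'

```text
time: 6.62
ee_pos: [0.5325, 0.0302, 0.1253]
ee_rot: [0.0, 0.679, 0.734, -0.0]
ft_force: [-0.2, -0.7, 0.4]
width: 0.319
```

Emit:
send_rows --motion '[[[0, 0, 0], [0, 0, -1], 1], [[0, 0, 0], [0, 0, 0], 1]]'

```text
time: 6.78
ee_pos: [0.5326, 0.0302, 0.1245]
ee_rot: [0.0, 0.679, 0.734, 0.0]
ft_force: [-1.8, 0.1, 7.0]
width: 0.32
```

Emit:
send_rows --motion '[[[0, 0, 0], [0, 0, 0], 0.6], [[0, 0, 0], [0, 0, 0], 0.5], [[0, 0, 0], [0, 0, 0], 0.3], [[0, 0, 0], [0, 0, 0], 0.1], [[0, 0, 0], [0, 0, 0], 0], [[0, 0, 0], [0, 0, 20], 0], [[0, 0, 0], [0, 0, 40], 0], [[0, 0, 0], [0, 0, 40], 0]]'

```text
time: 7.45
ee_pos: [0.5316, 0.0301, 0.2247]
ee_rot: [-0.001, 0.679, 0.734, -0.001]
ft_force: [0.3, -0.1, -0.9]
width: 0.998
```

Emit:
send_rows --motion '[[[0, 0, 0], [-5, -12, 38], 0], [[0, 0, 0], [-8, -38, 10], 0], [[0, 0, 0], [-8, -38, 0], 0], [[0, 0, 0], [-8, -38, 0], 0], [[0, 0, 0], [-8, -38, 0], 0], [[0, 0, 0], [-8, -38, 0], 0], [[0, 0, 0], [-8, -38, 0], 0], [[0, 0, 0], [-8, -30, 0], 0]]'

```text
time: 8.12
ee_pos: [0.4704, -0.2427, 0.2724]
ee_rot: [0.0, 0.68, 0.734, -0.0]
ft_force: [-0.2, 0.1, 0.4]
width: 1.0
```

```bash
python3 - <<'E'
from h import *
o=get_obs();print(o["ee_pos"],o["ee_rot"])
print("wrist"); tops("wrist",.078,.095,.40,.54,-.36,-.2)
print("side"); p=tops("side",.162,.182,.48,.6,-.02,.12,8)
p2,_,_,_=grab("wrist")
cv2.imwrite("pics/c3.png",np.hstack([cv2.resize(p[140:250,260:370],(400,400),interpolation=cv2.INTER_CUBIC),cv2.resize(p2,(400,250))[:250].repeat(1,0) if 0 else cv2.copyMakeBorder(cv2.resize(p2,(400,250)),0,150,0,0,0)]))
E
```

```text
[ 0.47039845 -0.24265194  0.2723989 ] [ 2.40555052e-04  6.79547145e-01  7.33631775e-01 -1.98361071e-04]
wrist
[293 184  35  35 919] 464.7 -272.2 r 17.4 z 0.0853 bgr [37. 37. 37.]
side
[313 179   7   8  41] 532.1 26.1 r 12.7 z 0.1697 bgr [211. 211. 218.]
```

View pics/c3.png

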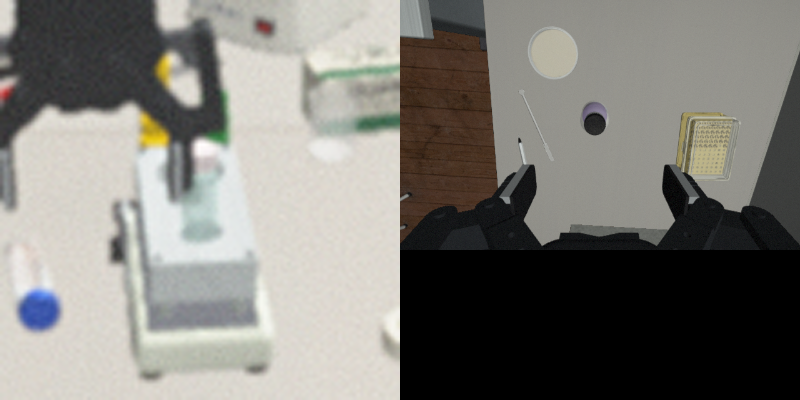

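Vial stands upright in the narrow well (cap top z = 0.170 m). For the bottle I'll tilt the gripper about 12° around the closing axis, so that its body clears the knob when placing.

Emit:
send_rows --motion '[[[-0.07, -0.0055, 0], [-2, -11, -20], 0], [[-0.07, -0.0055, 0], [-2, -11, -35], 0], [[-0.07, -0.0055, 0], [-1.5, -12, -35], 0], [[0, 0, 0], [0, 0, -40], 0], [[0, 0, 0], [0, 0, -40], 0], [[0, 0, 0], [0, 0, -30], 0], [[0, 0, 0], [0, 0, -20], 0], [[0, 0, 0], [0, 0, 0], 0]]'

```text
time: 8.93
ee_pos: [0.4643, -0.2719, 0.0485]
ee_rot: [0.074, 0.675, 0.731, -0.072]
ft_force: [-0.3, 0.0, -0.1]
width: 0.998
```

```bash
python3 - <<'E'
from h import *
from scipy.spatial.transform import Rotation as R
o=get_obs();q=o["ee_rot"];print(o["ee_pos"],R.from_quat([*q[1:],q[0]]).as_matrix().round(3))
E
```

```text
[ 0.46432926 -0.27185924  0.04851703] [[-0.079  0.997  0.011]
 [ 0.975  0.079 -0.206]
 [-0.206 -0.005 -0.978]]
```

Emit:
send_rows --motion '[[[0, 0, 0], [0.5, -4.5, -12], 0], [[0, 0, 0], [0, 0, -9], 0], [[0, 0, 0], [0, 0, 0], 0], [[0, 0, 0], [0, 0, 0], 0]]'

```text
time: 9.27
ee_pos: [0.4668, -0.2779, 0.0318]
ee_rot: [0.077, 0.675, 0.73, -0.071]
ft_force: [0.3, 0.2, -0.0]
width: 1.0
```

Emit:
send_rows --motion '[[[0, 0, 0], [0, 0, 0], 0.2], [[0, 0, 0], [0, 0, 0], 0.35], [[0, 0, 0], [0, 0, 0], 0.6], [[0, 0, 0], [0, 0, 0], 1], [[0, 0, 0], [0, 0, 0], 1], [[0, 0, 0], [0, 0, 0], 1], [[0, 0, 0], [0, 0, 0], 1]]' --force 40

```text
time: 9.85
ee_pos: [0.4667, -0.2784, 0.0321]
ee_rot: [0.078, 0.675, 0.73, -0.071]
ft_force: [-2.4, 2.1, 13.2]
width: 0.564
```

Emit:
send_rows --motion '[[[0, 0, 0], [0, 0, 10], 1], [[0, 0, 0], [0, 0, 25], 1], [[0, 0, 0], [0, 0, 35], 1], [[0, 0, 0], [0, 0, 40], 1], [[0, 0, 0], [0, 0, 40], 1], [[0, 0, 0], [0, 0, 40], 1], [[0, 0, 0], [0, 0, 10], 1], [[0, 0, 0], [0, 0, 0], 1]]'

```text
time: 10.52
ee_pos: [0.4676, -0.2788, 0.2353]
ee_rot: [0.08, 0.675, 0.73, -0.07]
ft_force: [-1.6, -0.5, -2.3]
width: 0.565
```

```bash
cat > held.py <<'E'
from h import *
o=get_obs();t=np.array(o["ee_pos"]);print(t,o["ee_rot"].round(3),o["ft_force"].round(1),o["width"])
for n in("scene","side"):
    p,d,K,E=grab(n); w=cloud(d,K,E)
    m=(abs(w[...,0]-t[0])<.03)&(abs(w[...,1]-t[1])<.045)&(w[...,2]<t[2])&(w[...,2]>t[2]-.04); q=w[m]
    print(n,len(q),q.min(0).round(4),q.max(0).round(4))
    for lo in(.005,.012,.019,.026):
        g=q[abs(q[:,2]-(t[2]-lo))<.004]; print(lo,len(g),g.mean(0).round(4),(g[:,1].min().round(4),g[:,1].max().round(4)) if len(g) else '')
    c=(E[:3,:3]@t+E[:3,3]); u=K@c/c[2]; x,y=int(u[0]),int(u[1])
    cv2.imwrite(f"pics/held_{n}.png",cv2.resize(p[max(0,y-60):y+60,max(0,x-60):x+60],(390,390),interpolation=cv2.INTER_CUBIC))
cv2.imwrite("pics/held.png",np.hstack([cv2.imread("pics/held_scene.png"),cv2.imread("pics/held_side.png")]))
E
python3 held.py
```

```text
[ 0.46764385 -0.27883706  0.23529971] [ 0.08   0.675  0.73  -0.07 ] [-1.6 -0.5 -2.3] 0.5647875805212668
scene 173 [ 0.4421 -0.2833  0.205 ] [ 0.4891 -0.2451  0.2352]
0.005 47 [ 0.4582 -0.2583  0.2299] (np.float64(-0.2833), np.float64(-0.2453))
0.012 52 [ 0.4594 -0.2576  0.2233] (np.float64(-0.2829), np.float64(-0.2451))
0.019 46 [ 0.4591 -0.2567  0.2161] (np.float64(-0.278), np.float64(-0.246))
0.026 37 [ 0.4593 -0.2575  0.2096] (np.float64(-0.2789), np.float64(-0.2475))
side 310 [ 0.4427 -0.3013  0.2009] [ 0.4904 -0.2781  0.235 ]
0.005 82 [ 0.4677 -0.2927  0.2303] (np.float64(-0.2998), np.float64(-0.2781))
0.012 77 [ 0.468  -0.2931  0.2233] (np.float64(-0.3002), np.float64(-0.2785))
0.019 81 [ 0.467  -0.2928  0.2161] (np.float64(-0.3013), np.float64(-0.2794))
0.026 73 [ 0.4675 -0.2922  0.2095] (np.float64(-0.299), np.float64(-0.2788))
```

View pics/held.png

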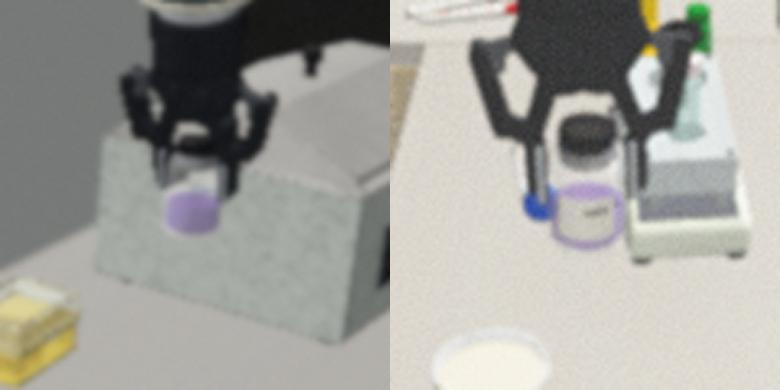

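Emit:
send_rows --motion '[[[0, 0, 0], [3, 20, 0], 1], [[0, 0, 0], [5, 35, 0], 1], [[0, 0, 0], [6, 40, 0], 1], [[0, 0, 0], [6, 40, 0], 1], [[0, 0, 0], [6, 40, 0], 1], [[0, 0, 0], [6, 40, 0], 1], [[0, 0, 0], [6, 40, 0], 1], [[0, 0, 0], [6, 40, 0], 1]]'

```text
time: 11.28
ee_pos: [0.5095, 0.0186, 0.2297]
ee_rot: [0.076, 0.675, 0.73, -0.072]
ft_force: [1.5, -0.2, -1.2]
width: 0.568
```

Emit:
send_rows --motion '[[[0, 0, 0], [6, 40, 0], 1], [[0, 0, 0], [5, 35, 0], 1], [[0, 0, 0], [3, 20, 0], 1], [[0, 0, 0], [0, 8, 0], 1], [[0, 0, 0], [0, 0, 0], 1], [[0, 0, 0], [0, 0, 0], 1], [[0, 0, 0], [0, 0, 0], 1]]'

```text
time: 11.87
ee_pos: [0.5242, 0.118, 0.2307]
ee_rot: [0.077, 0.676, 0.729, -0.072]
ft_force: [-0.5, 0.1, -1.0]
width: 0.564
```

```bash
python3 held.py; python3 - <<'E'
from h import *
from scipy.spatial.transform import Rotation as R
q=get_obs()["ee_rot"];print(R.from_quat([*q[1:],q[0]]).as_matrix().round(3))
E
```

```text
[0.52422098 0.11796414 0.23066788] [ 0.077  0.676  0.729 -0.072] [-0.5  0.1 -1. ] 0.5642198432268873
scene 243 [0.4986 0.1079 0.1997] [0.5448 0.151  0.2306]
0.005 71 [0.512  0.1373 0.2257] (np.float64(0.1079), np.float64(0.1501))
0.012 67 [0.5121 0.1375 0.2187] (np.float64(0.1098), np.float64(0.151))
0.019 70 [0.5118 0.137  0.2117] (np.float64(0.1084), np.float64(0.1494))
0.026 53 [0.5122 0.1372 0.2052] (np.float64(0.1098), np.float64(0.1494))
side 173 [0.4985 0.0918 0.2003] [0.5486 0.1264 0.2306]
0.005 47 [0.526  0.1041 0.2252] (np.float64(0.0918), np.float64(0.1244))
0.012 44 [0.5223 0.1039 0.2188] (np.float64(0.0943), np.float64(0.1264))
0.019 50 [0.5221 0.1051 0.2116] (np.float64(0.0943), np.float64(0.125))
0.026 40 [0.5221 0.1053 0.2046] (np.float64(0.0976), np.float64(0.125))
[[-0.074  0.997  0.016]
 [ 0.975  0.076 -0.209]
 [-0.21  -0.    -0.978]]
```

Emit:
send_rows --motion '[[[0, 0, 0], [1.2, 1.5, -15], 1], [[0, 0, 0], [0, 0, -25], 1], [[0, 0, 0], [0, 0, -25], 1], [[0, 0, 0], [0, 0, -15], 1], [[0, 0, 0], [0, 0, -8], 1], [[0, 0, 0], [0, 0, -4], 1], [[0, 0, 0], [0, 0, 0], 1], [[0, 0, 0], [0, 0, 0], 1]]'

```text
time: 12.63
ee_pos: [0.5261, 0.1211, 0.1401]
ee_rot: [0.077, 0.675, 0.73, -0.071]
ft_force: [-0.8, 0.1, -0.3]
width: 0.563
```

```bash
python3 held.py|grep -v "^0.01"; python3 - <<'E'
from h import *
for n in ("scene","side"):
    p,d,K,E=grab(n); c=E[:3,:3]@np.array([.525,.115,.12])+E[:3,3]; u=K@c/c[2]; x,y=int(u[0]),int(u[1])
    cv2.imwrite(f"pics/t_{n}.png",cv2.resize(p[y-50:y+50,x-50:x+50],(400,400),interpolation=cv2.INTER_CUBIC))
cv2.imwrite("pics/pre.png",np.hstack([cv2.imread("pics/t_scene.png"),cv2.imread("pics/t_side.png")]))
E
```

```text
[0.52612837 0.12107324 0.14008304] [ 0.077  0.675  0.73  -0.071] [-0.8  0.1 -0.3] 0.563000816549622
scene 400 [0.4963 0.0761 0.1001] [0.5559 0.166  0.1399]
0.005 57 [0.516  0.1406 0.1349] (np.float64(0.0761), np.float64(0.1539))
0.026 57 [0.5164 0.1269 0.1147] (np.float64(0.0771), np.float64(0.1516))
side 103 [0.497  0.0779 0.1002] [0.5561 0.1619 0.14  ]
0.005 18 [0.5225 0.109  0.1354] (np.float64(0.0995), np.float64(0.1175))
0.026 16 [0.5152 0.111  0.1149] (np.float64(0.1037), np.float64(0.1211))
```

View pics/pre.png

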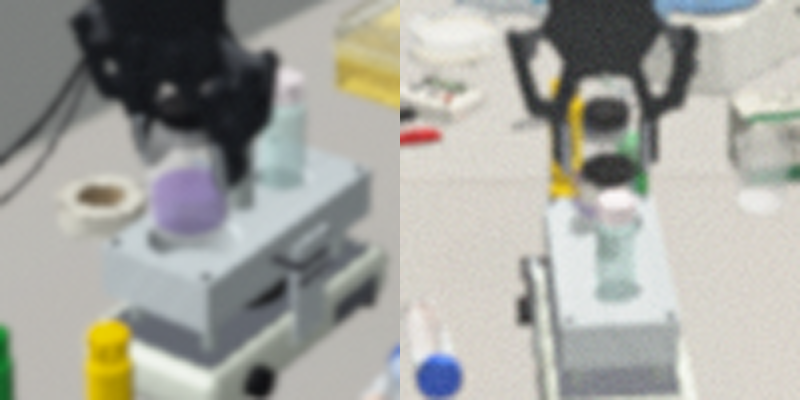

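Emit:
send_rows --motion '[[[0, 0, 0], [-0.5, -2, 0], 1], [[0, 0, 0], [0, 0, -4], 1], [[0, 0, 0], [0, 0, -4], 1], [[0, 0, 0], [0, 0, -3], 1], [[0, 0, 0], [0, 0, 0], 1]]'

```text
time: 13.25
ee_pos: [0.5248, 0.1191, 0.1274]
ee_rot: [0.077, 0.675, 0.73, -0.072]
ft_force: [-0.4, -0.3, -1.5]
width: 0.564
```

Emit:
send_rows --motion '[[[0, 0, 0], [0, 0, -5], 1], [[0, 0, 0], [0, 0, -5], 1], [[0, 0, 0], [0, 0, -4], 1], [[0, 0, 0], [0, 0, -2], 1], [[0, 0, 0], [0, 0, 0], 1]]'

```text
time: 13.67
ee_pos: [0.5249, 0.1191, 0.1116]
ee_rot: [0.077, 0.675, 0.73, -0.072]
ft_force: [-0.1, -0.1, -0.1]
width: 0.562
```

Emit:
send_rows --motion '[[[0, 0, 0], [0, 0, -1.5], 1], [[0, 0, 0], [0, 0, -1], 1], [[0, 0, 0], [0, 0, 0], 1], [[0, 0, 0], [0, 0, 0], 1]]'

```text
time: 14.0
ee_pos: [0.5252, 0.1192, 0.1098]
ee_rot: [0.077, 0.675, 0.73, -0.071]
ft_force: [-0.3, 0.3, -0.9]
width: 0.57
```

Emit:
send_rows --motion '[[[0, 0, 0], [0, 0, -0.8], 1], [[0, 0, 0], [0, 0, 0], 1]]'

```text
time: 14.17
ee_pos: [0.5252, 0.1192, 0.1089]
ee_rot: [0.077, 0.675, 0.73, -0.071]
ft_force: [0.3, 0.1, -1.6]
width: 0.562
```

Emit:
send_rows --motion '[[[0, 0, 0], [0, 0, -0.8], 1], [[0, 0, 0], [0, 0, 0], 1]]'

```text
time: 14.33
ee_pos: [0.5252, 0.1193, 0.1082]
ee_rot: [0.077, 0.675, 0.73, -0.071]
ft_force: [-0.3, -0.2, 0.1]
width: 0.562
```

Emit:
send_rows --motion '[[[0, 0, 0], [0, 0, -0.5], 0.4], [[0, 0, 0], [0, 0, 0], 0.25], [[0, 0, 0], [0, 0, 0], 0.1], [[0, 0, 0], [0, 0, 0], 0], [[0, 0, 0], [0, 0, 0], 0], [[0, 0, 0], [0, 4, 20], 0], [[0, 0, 0], [0, 8, 38], 0], [[0, 0, 0], [0, 8, 38], 0]]'

```text
time: 15.0
ee_pos: [0.5244, 0.139, 0.2042]
ee_rot: [0.077, 0.675, 0.73, -0.073]
ft_force: [0.5, 0.3, 0.5]
width: 0.999
```

Emit:
send_rows --motion '[[[0.07, 0.0055, 0], [0, 0, 38], 0], [[0.07, 0.0055, 0], [0, 0, 38], 0], [[0.07, 0.0055, 0], [0, 0, 0], 0], [[0, 0, 0], [0, 0, 0], 0], [[0, 0, 0], [0, 0, 0], 0]]'

```text
time: 15.42
ee_pos: [0.5252, 0.1382, 0.2797]
ee_rot: [0.001, 0.68, 0.733, -0.0]
ft_force: [-0.2, 0.7, -0.3]
width: 0.995
```

```bash
python3 - <<'E'
from h import *
from scipy.spatial.transform import Rotation as R
o=get_obs();q=o["ee_rot"];print(o["ee_pos"],R.from_quat([*q[1:],q[0]]).as_matrix().round(3))
for lo,hi in((.150,.168),(.166,.182)):
    for n in("wrist","scene","side"): print(n); p=tops(n,lo,hi,.46,.6,-.02,.17,8)
p=grab("wrist")[0];cv2.imwrite("pics/w5.png",p)
E
```

```text
[0.52515661 0.13817337 0.27967825] [[-0.076  0.997  0.   ]
 [ 0.997  0.076 -0.001]
 [-0.001  0.    -1.   ]]
wrist
[ 297  185   43   44 1500] 526.4 125.4 r 17.5 z 0.1613 bgr [34. 34. 34.]
[302 293  31  23 396] 532.7 30.1 r 13.8 z 0.1574 bgr [131. 134. 128.]
scene
[325 188  11   9  58] 520.0 43.5 r 23.9 z 0.1591 bgr [174. 174. 169.]
[314 197   9   6  30] 525.2 83.4 r 11.4 z 0.1563 bgr [109. 111. 105.]
[300 201  14  12 132] 526.8 126.3 r 18.9 z 0.1613 bgr [53. 52. 51.]
side
[306 166  13   6  43] 526.2 124.3 r 17.7 z 0.1608 bgr [74. 85. 83.]
[308 175  11   5  18] 528.5 64.0 r 13.9 z 0.1646 bgr [131. 138. 135.]
[310 183  10   7  60] 532.2 27.2 r 14.6 z 0.1585 bgr [189. 190. 188.]
wrist
[ 292  250   50   46 1753] 528.6 76.0 r 19.9 z 0.175 bgr [21. 20. 19.]
[303 306  30  29 642] 532.7 29.9 r 13.0 z 0.1714 bgr [160. 162. 166.]
scene
[312 184  23  15 183] 534.2 56.0 r 40.7 z 0.1732 bgr [95. 94. 95.]
side
[306 169  15   9 102] 528.5 71.7 r 20.0 z 0.1737 bgr [63. 68. 66.]
[310 179  10   6  43] 531.6 27.7 r 13.3 z 0.1699 bgr [222. 222. 228.]
```

View pics/w5.png

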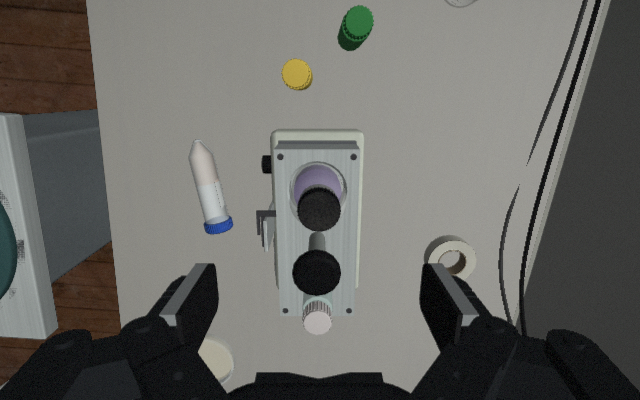

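Emit:
send_rows --motion '[[[0, 0, 0], [1, -20, 0], 0.5], [[0, 0, 0], [1, -25, 0], 1], [[0, 0, 0], [1, -18, -15], 1], [[0, 0, 0], [0, 0, -30], 1], [[0, 0, 0], [0, 0, -25], 1], [[0, 0, 0], [0, 0, -15], 1], [[0, 0, 0], [0, 0, 0], 1], [[0, 0, 0], [0, 0, 0], 1]]'

```text
time: 16.43
ee_pos: [0.528, 0.0764, 0.1945]
ee_rot: [-0.0, 0.679, 0.734, -0.001]
ft_force: [0.8, 0.8, 0.3]
width: -0.002
```

Emit:
send_rows --motion '[[[0, 0, 0], [0.5, -1, -10], 1], [[0, 0, 0], [0, 0, -6], 1], [[0, 0, 0], [0, 0, -3], 1], [[0, 0, 0], [0, 0, -2], 1], [[0, 0, 0], [0, 0, 0], 1]]'

```text
time: 16.85
ee_pos: [0.5288, 0.0752, 0.1738]
ee_rot: [0.0, 0.679, 0.734, 0.0]
ft_force: [-3.3, -0.7, 7.3]
width: 0.001
```

Contact at z ≈ 0.174 m with about 7 N. Pressing on slowly.

Emit:
send_rows --motion '[[[0, 0, 0], [0, 0, -2], 1], [[0, 0, 0], [0, 0, -2], 1], [[0, 0, 0], [0, 0, -2], 1], [[0, 0, 0], [0, 0, -2], 1], [[0, 0, 0], [0, 0, 0], 1], [[0, 0, 0], [0, 0, 0], 1]]'

```text
time: 17.35
ee_pos: [0.5289, 0.0752, 0.1665]
ee_rot: [0.0, 0.679, 0.734, 0.0]
ft_force: [-4.6, -0.2, 12.0]
width: -0.004
```

Emit:
send_rows --motion '[[[0, 0, 0], [0, 0, -1.5], 1], [[0, 0, 0], [0, 0, 0], 1], [[0, 0, 0], [0, 0, 0], 1], [[0, 0, 0], [0, 0, 0], 1], [[0, 0, 0], [0, 0, 0], 1], [[0, 0, 0], [0, 0, 0], 1]]'

```text
time: 17.85
ee_pos: [0.5289, 0.0752, 0.1652]
ee_rot: [0.0, 0.679, 0.734, 0.0]
ft_force: [-6.6, -1.1, 13.0]
width: -0.004
```

```bash
python3 - <<'E'
from h import *
o=get_obs();print(o["time"],o["ee_pos"],o["ft_force"],o["qd"].round(4))
im=[]
for n,P in(("scene",[.5,.08,.11]),("side",[.528,.08,.12])):
    p,d,K,E=grab(n); w=cloud(d,K,E)
    for a,x,y,lo,hi in(("bottle",.5264,.1254,.13,.17),("vial",.5325,.03,.145,.18)):
        m=(np.hypot(w[...,0]-x,w[...,1]-y)<.016)&(w[...,2]>lo)&(w[...,2]<hi); print(n,a,m.sum(),np.percentile(w[m][:,2],95).round(4) if m.any() else '')
    m=(abs(w[...,0]-.528)<.038)&(abs(w[...,1]-.075)<.085)&(w[...,2]>.08)&(w[...,2]<.106); h,e=np.histogram(w[m][:,2],26,(.08,.106)); print("head top",e[h.argmax()],h.max())
    c=E[:3,:3]@np.array(P)+E[:3,3]; u=K@c/c[2]; x,y=int(u[0]),int(u[1]); s=45
    im.append(cv2.resize(p[y-s:y+s,x-s:x+s],(400,400),interpolation=cv2.INTER_CUBIC))
cv2.imwrite("pics/fin.png",np.hstack(im))
E
```

```text
17.85 [0.52891559 0.07524985 0.16516171] [-6.59827387 -1.12150664 12.96024529] [-0.0007 -0.0014 -0.0011 -0.0001  0.0012 -0.0019 -0.0007]
scene bottle 109 0.1539
scene vial 80 0.1634
head top 0.091 132
side bottle 6 0.1528
side vial 79 0.1615
head top 0.089 129
```

View pics/fin.png

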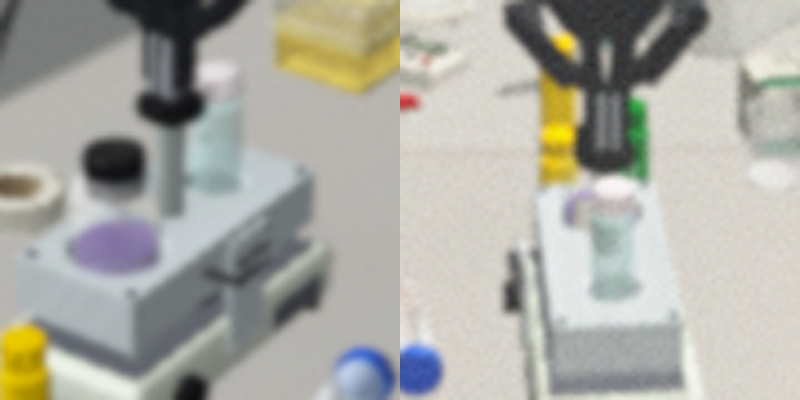

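Final view: bottle and vial are upright in their wells and the fingers are on the knob. The pointer, at about (235,270) in the left half, stands on the gauge between the ribs. The force (13 N) and the heights (about 9–10 mm down) agree, so I'm handing in.

```bash
python3 -c "
from plant import *
print(job_done()); o=get_obs(); print(o['time'],o['ee_pos'],o['ft_force'])"
```

```text
the job is handed in; nothing more can be done
None
the job is handed in; nothing more can be done
```

The mixer is loaded and I handed the job in at about 18 s, with the closed fingers still pressing the knob. `job_done()` gives no verdict.

- **Vial:** the clear, white-capped vial stands upright in the narrow well. Its cap top measured 171 mm with the head up, which matches fully down.
- **Bottle:** the purple-label bottle stands upright in the wide well. Its cap top measured 161 mm with the head up, also fully down. I gripped it with the tool tilted 12° so the gripper body would clear the knob.
- **Press:** the last fingertip height was 165.2 mm against 175 mm with the head up, so about 9.8 mm down at 13.0 N. That agrees with the given spring figures. Cap and head tops had dropped 8–10 mm in the scene and side cameras.
- **Uncertain checks:** the last picture showed the pointer on the gauge but was too blurred to resolve the ribs sharply. There was also about 6.6 N of sideways force at the wrist while pressing, which I left as it was.
- **Bystanders:** I did not deliberately touch anything else, but I did not re-measure the other objects at the end.

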